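# Throttle the chaff collector and hold its inspection flap at the mark

### The arm

A 6-joint arm with a two-finger parallel gripper is mounted at the origin on a cart in front of the work surface, level with it; the furniture and walls round the work are solid. World frame = base frame: x ahead of the robot, y to its left, z up, the work surface at z = 0. Lengths are in m, angles in rad, forces in N, time in s.
With the tool pointing down it reaches from about 0.275 to 0.825 m from the base axis. Payload 5.2 kg.
Tool frame: the origin (TCP) lies at the very end of the fingers, on their centre line; the grasp point (between the pads) lies 19 mm behind it; z points along the fingers, y is the line along which they close (so a half turn about z gives the same grasp; the last joint's range is limited). The gripper opens to 93 mm and grips with 3 to 60 N. Pads are 15 mm wide; open, the fingers measure 128 mm over their backs; the gripper's body (75 mm by 188 mm) begins 65 mm behind the grasp point.
Start: joints at [1.029, 0.259, 1.535, -0, 1.348, -0.203], TCP at [0.183, 0.519, 0.219] pointing down, gripper open.
Joint ranges: [-3.14, 3.14], [-0.91, 2.08], [0.19, 2.58], [-1.22, 4.36], [0.22, 2.71], [-3.12, 3.12]. Speed limits (rad/s): [2.57, 2.57, 3.14, 3.14, 3.14, 3.14].

### API

Orientations are given as a unit quaternion [x, y, z, w].
In Python, from rig import * gives the robot as it stands. The module is installed in compiled form; this text tells all that it offers.
- The arm moves only by the tool carry_out, never from a script. Its argument "moves" is a list of rows, each an object with "rotation": the turn, a rotation vector about the tool's x, y, z in units of 5 degrees (1.0 is 5 degrees), a list of three; "linear": the shift along the tool's x, y, z in cm, a list of three; "gripper": the opening, from 0 (shut) to 1 (fully open). In form: [{"rotation": [rx, ry, rz], "linear": [x, y, z], "gripper": gripper}, ...]. A call has 1 to 5 rows; each row is the pose to reach, as a shift and turn from the pose commanded when the call began, along the tool's axes at that moment; what a row does not reach only later rows make up. A row lasts 1/8 s, in which the tool goes at most 62.5 mm and 10.7 degrees, less where a joint would pass 70% of its speed; a pose out of reach is approached as far as the arm can. A call with a gripper value outside its range is refused whole. The fingers move at their own pace and stop on an object; "force" is the grip in N (left out, the last holds). Time passes only in rows, so rows that repeat a pose let the fingers close. It gives the time, the measured TCP pose, the force, the opening and the grip force at its end, in the units of the state.
- observe(): the state, without advancing time (a new reading comes with each control period).
- camera(name): name is "scene" or "top" or "wrist"; returns (picture, depth): 400x640x3 uint8, red, green, blue; 400x640 float32, m along the optical axis (not along the pixel's ray), 0 where there is no reading.
- camera_info(name): a dict with "K" (3x3 intrinsics, pixels), "dist" ([k1, k2, p1, p2, k3] as OpenCV has them; the pictures are not rectified), "position" and "rotation" of the camera in the world. Camera axes: x right, y up, looking along -z (the intrinsics and any distortion apply to the point x, -y, -z); pixel columns grow to the right and rows downward; lengths in m; the calibration is good to about 2 mm. A picture is of the moment at which its call begins: read the wrist's pose just before it. camera_info takes no time and is no camera call; for the wrist camera it gives the pose at the moment of the call.
- close_job(): hands the job in; it is judged then, once.
The state is a dict: "t": time; "joints": joint angles; "joint_vel": joint speeds; "joint_torque": joint torques, N m; "position": TCP position; "ee_rot": TCP orientation; "force": force on the tool from outside, world axes, zero at the start; "wrist_torque": the same for the moment, N m; "grip_width": finger opening in m; "grip_force": force on a finger pad.
Only numpy, scipy, OpenCV 4.12 (cv2) and the standard library are available. Lean on these libraries where they do the work, as an engineer would, in place of code of your own. Each camera call takes 0.05 s, during which the arm holds its last target. There are 200 camera calls.

### The job

On the grey chaff collector box, first set the air lever on its right side to the small clip on its quadrant and leave it there; only then lift the inspection flap on top by its bar until it stands at the clip on the flap's own quadrant, and finish while still holding it there, because it falls shut when let go. Do not shift either clip, and leave the scoop, the cup and the bean tray where they are.

Things in the scene. Friction and masses are not known exactly. Their poses are not given: they have to be found in the camera images.
- chaff_box: The chaff collector, fixed to the counter: a grey steel box 170 (its x) x 180 (its y) x 106 mm high with an open top under a hinged steel flap, and a round duct stub behind. Origin: centre of its underside on the counter. Its x axis points from its front (the side of the flap's bar, towards the robot) to its back, its y axis to its left, z up.
- flap (a joint): Angle of the inspection flap, rad: 0 lying shut on the box, grows as the front edge is lifted, up to 1.35. Steel plate, 0.22 to 0.4 kg, almost no hinge friction: it falls shut by itself from any angle. Holding it at the bar takes about 1 to 2 N upwards.
- flap_hinge (a point): Middle of the flap's hinge line, on the box, 112 mm above the counter, 80 mm behind the box's origin. The hinge line runs along the box's y axis. Axes as the box's.
- flap_handle (a point): Centre of the black round bar by which the flap is lifted: 12 mm thick, 112 mm long, parallel to the hinge line and 215 mm from it (at angle a it is 215 cos a in front of the hinge and 215 sin a above it), carried by two arms 52 mm either side of its middle. Free space of 36 mm between bar and flap edge, and 38 mm to the box's front when shut. Turns with the flap: its -x axis points from the hinge to the bar.
- flap_mark (a joint): Angle at which the clip on the flap's quadrant is set, rad, same zero and sense as the flap: the flap stands at the mark when both values are equal. Set anew each time between 0.45 and 0.95. Held by stiff friction; not to be moved.
- flap_mark_clip (a point): Centre of the small aluminium clip (26 x 12 x 10 mm) on the arc-shaped rail of radius 120 mm on the box's left side (100 mm left of its middle), 128 mm from the flap's hinge line. A thin dark pointer on the flap's left edge runs along this rail. Its -x axis points from the hinge to the clip.
- lever (a joint): Angle of the air lever, rad: 0 upright, positive leaning to the box's back (away from the robot), range -0.75 to 0.75. It stays where it is left (friction, about 1 N at the grip). It starts leaning to the front.
- lever_pivot (a point): Pivot of the air lever, on the box: 20 mm in front of the box's origin, 170 mm to its right, 45 mm above the counter. The pivot axis is the box's y axis. Axes as the box's.
- lever_grip (a point): Centre of the lever's black cross grip: a cylinder 20 mm in diameter, 26 mm long along the pivot axis, 100 mm from the pivot (at angle a it is 100 sin a behind the pivot and 100 cos a above it), on a rod 8 mm thick. 67 mm free between the grip and the box's wall, 50 mm to the clip and pointer beside the wall. Its z axis points from pivot to grip.
- lever_mark (a joint): Angle at which the clip on the lever's quadrant is set, rad, same zero and sense as the lever: the lever is at its mark when both values are equal. Set anew each time between -0.1 and 0.5. Held by stiff friction; not to be moved.
- lever_mark_clip (a point): Centre of the small aluminium clip (8 x 10 x 18 mm) on the arc rail (radius 55 mm) close to the box's right wall (96 mm right of its middle), 62 mm from the pivot axis. A thin dark pointer on the lever's shaft runs along this rail, parallel to the lever. Its z axis points from the pivot axis to the clip.
- roaster: The big blue two-barrel sample roaster to the box's right, fixed, no part of the job; about 0.57 m high, its left side 72 mm to the left (+y) of its origin. The wooden handles of its two trays reach 226 mm in front of the origin (towards the robot), 45 and 209 mm to its right, 0.21 to 0.24 m above the counter: pass clear of them.
- scoop: Bystander: metal scoop, 62 x 186 x 56 mm, loose on the counter. Origin: centre of its underside.
- cup_bowl: Bystander: white cupping bowl, 92 mm across, 62 mm high, loose. Origin: centre of its underside.
- bean_tray: Bystander: shallow light tray of beans, 98 x 143 x 28 mm, loose. Origin: centre of its underside.

How it is judged:
By the outcome, as a careful person would: the job done as asked, in the order asked, and still so for the second after the job is handed in, while the arm keeps its last pose, push and grip.
It also fails if it takes over 61 s, if anything falls off the work surface, if the arm or the gripper's body presses on something with over 40 N, if the wrist force passes 120 N, or if a joint passes its speed limit or range.

## Working session

There is one attempt and no reset: what is moved stays moved. The work goes in short steps, Python scripts to look and compute and a tool call to move; the robot and the scene stay as the last step left them, time stands still between calls to the robot, and variables do not carry over. Pictures are saved under pics/ and viewed, at most 10 in all, crops included, and the job is handed in when it is done.

Besides the shell and the picture viewer there is one more tool, called after ">>>" as name(argument=value, ...), one argument or row to a line, values as JSON. carry_out: Moves the arm, as the interface text tells. Its arguments: {"type":"object","properties":{"moves":{"type":"array"},"force":{"type":"number"}},"required":["moves"]}

```bash
mkdir -p pics; cat > h.py <<'E'
from rig import *
import numpy as np, cv2
from scipy.spatial.transform import Rotation as R
def rot(i):
    r=np.array(i["rotation"],float)
    return r if r.shape==(3,3) else R.from_quat(r).as_matrix()
def cloud(d,i):
    h,w=d.shape
    u,v=np.meshgrid(np.arange(w),np.arange(h))
    p=cv2.undistortPoints(np.stack([u,v],-1).reshape(-1,1,2).astype(float),np.array(i["K"],float),np.array(i["dist"],float)).reshape(h,w,2)
    c=np.stack([p[...,0]*d,-p[...,1]*d,-d],-1)
    return c@rot(i).T+np.array(i["position"])
def proj(P,i):
    c=(np.atleast_2d(P)-np.array(i["position"]))@rot(i)
    c=c*[1,-1,-1]
    return cv2.projectPoints(c,np.zeros(3),np.zeros(3),np.array(i["K"],float),np.array(i["dist"],float))[0].reshape(-1,2)
E
python3 - <<'E'
from h import *
for n in ("scene","top"):
    i=camera_info(n); p,d=camera(n)
    cv2.imwrite(f"pics/{n}0.png",p[...,::-1]); np.savez(f"{n}0.npz",p=p,d=d)
    print(n,i["position"],np.round(rot(i),3).tolist(),i["K"])
print(observe())
E
```

```text
scene [-0.24659955 -0.71895497  0.83097932] [[0.74, 0.359, -0.569], [-0.672, 0.39, -0.63], [-0.004, 0.848, 0.53]] [[510.85477585   0.         325.15897333]
 [  0.         510.85477585 195.51981638]
 [  0.           0.           1.        ]]
top [0.30333931 0.14916348 1.28467816] [[-0.024, 0.983, -0.183], [-1.0, -0.022, 0.009], [0.005, 0.184, 0.983]] [[420.35208908   0.         324.38426152]
 [  0.         420.35208908 200.52560166]
 [  0.           0.           1.        ]]
{'t': 0.1, 'joints': array([ 1.02917331e+00,  2.59254873e-01,  1.53590887e+00, -2.01159169e-05,
        1.34802362e+00, -2.02827281e-01]), 'joint_vel': array([-1.83095096e-05, -1.21376985e-03, -3.41841447e-03, -1.01006717e-03,
       -1.63604095e-03,  9.70825839e-04]), 'joint_torque': array([ 2.47014097e-03, -4.38204432e+01, -2.84644639e+01,  7.19683897e-02,
        3.61455779e-02, -3.12110001e-05]), 'position': array([0.18254463, 0.51832432, 0.21793505]), 'ee_rot': array([ 1.68586615e-01,  9.85686521e-01, -7.46317321e-04, -2.80852510e-04]), 'force': array([-0.12884323, -1.30096036, -0.40927407]), 'wrist_torque': array([-0.02080346, -0.01856558, -0.01340106]), 'grip_force': 0.0, 'grip_width': 0.09293990924558235}
```

View pics/scene0.png

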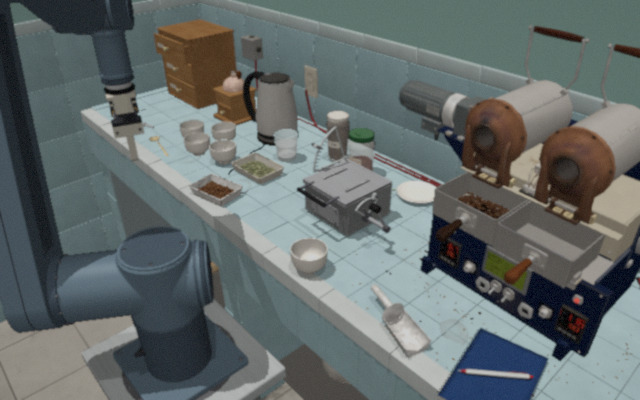

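View pics/top0.png

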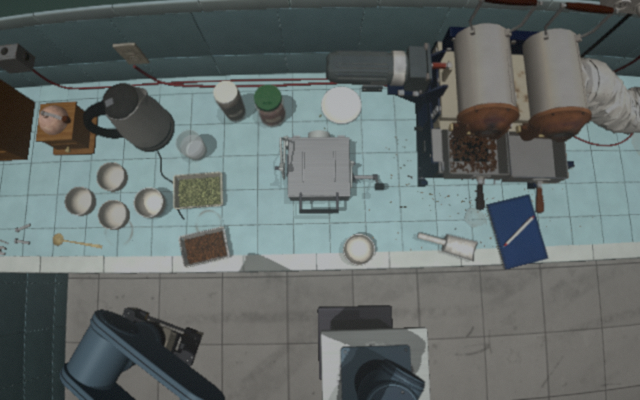

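The scene picture shows the box at about (347,193). In the top picture the box is at (320,168), the bar at (320,210), the lever grip at (379,184) and the left quadrant at (284,158). The roaster starts at x≈420 and the cup is at (358,248). Next I'll fit the box pose from depth and enlarge the views of both quadrants.

```bash
python3 - <<'E'
from h import *
z=np.load("top0.npz");i=camera_info("top");P=cloud(z["d"],i)
def med(u,v,r=2):
    q=P[v-r:v+r+1,u-r:u+r+1].reshape(-1,3);return np.round(np.median(q,0),4)
for n,(u,v) in dict(flap=(320,168),bar=(320,211),lever=(379,184),cup=(358,248),counter=(250,160)).items(): print(n,med(u,v))
m=np.zeros(z["d"].shape,bool); m[125:215,275:365]=1
m&=(P[...,2]>.095)&(P[...,2]<.135)
n,l,s,c=cv2.connectedComponentsWithStats(m.astype(np.uint8))
print(s.tolist())
k=1+np.argmax(s[1:,4]); Q=P[l==k]
print(len(Q),Q.mean(0)); print(cv2.minAreaRect(Q[:,:2].astype(np.float32)*1000))
m2=cv2.morphologyEx((l==k).astype(np.uint8),cv2.MORPH_OPEN,np.ones((13,13)))>0
Q=P[m2];print(len(Q),Q.mean(0)); print(cv2.minAreaRect(Q[:,:2].astype(np.float32)*1000))
B=P[195:220,295:345];b=B[(B[...,2]>.1)&(B[...,2]<.135)];
print("bar rect",cv2.minAreaRect(b[:,:2].astype(np.float32)*1000))
s_=np.load("scene0.npz")["p"]
a=cv2.resize(z["p"][120:225,265:400],None,fx=4,fy=4,interpolation=cv2.INTER_CUBIC)
b=cv2.resize(s_[140:250,285:405],None,fx=4.0,fy=4,interpolation=cv2.INTER_CUBIC)
im=np.zeros((440,800,3),np.uint8);a=cv2.resize(a,(400,311));b=cv2.resize(b,(400,367));im[:311,:400]=a;im[:367,400:]=b
cv2.imwrite("pics/c1.png",im[...,::-1])
E
```

```text
flap [0.617  0.1489 0.1153]
bar [0.4942 0.1516 0.1178]
lever [ 0.56   -0.0151  0.1411]
cup [0.3926 0.0394 0.0122]
counter [0.6798 0.3708 0.0012]
[[0, 0, 640, 400, 251835], [315, 130, 7, 3, 9], [283, 135, 73, 79, 4141], [319, 134, 1, 1, 1], [284, 166, 1, 5, 5], [283, 174, 2, 6, 8], [282, 176, 1, 1, 1]]
4141 [0.61658301 0.15486212 0.1152352 ]
((604.1181640625, 151.1125946044922), (234.28160095214844, 208.73104858398438), 0.02348322980105877)
2980 [0.61629453 0.15915367 0.11527794]
((622.0426025390625, 153.81765747070312), (175.07147216796875, 179.7168731689453), 89.69429779052734)
bar rect ((512.6016845703125, 153.09375), (139.83660888671875, 52.5311393737793), 88.88347625732422)
```

View pics/c1.png

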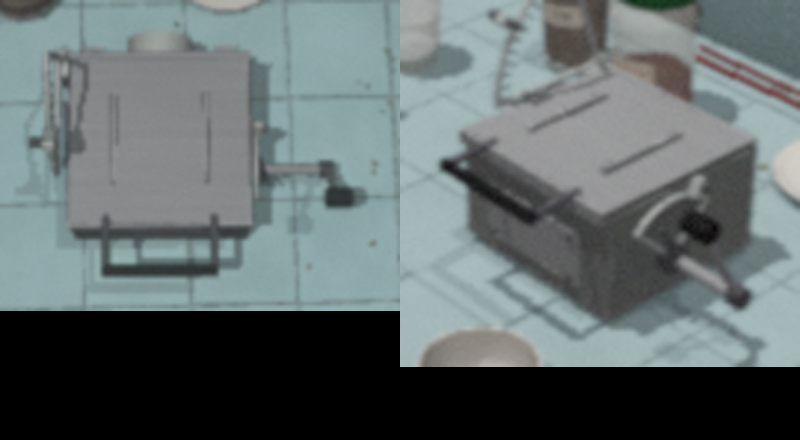

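The crops show the lever clip on the right arc at crop (697,185), which is scene ≈(374,195). The flap clip is on the left arc at crop (505,17), scene ≈(316,145). The lever grip leans to the front. I'll estimate both marks roughly and plan the first move.

```bash
cat >> h.py <<'E'
BOX=dict(x=0.626,y=0.153,yaw=-0.008)
def b2w(p,b=None):
    b=b or BOX
    return R.from_euler('z',b['yaw']).apply(np.atleast_2d(p))+[b['x'],b['y'],0]
def levpt(a,r,y): return b2w([-.02+r*np.sin(a),y,.045+r*np.cos(a)])
def flappt(a,r,y): return b2w([.08-r*np.cos(a),y,.112+r*np.sin(a)])
def tool(pos,M,s=None):
    """print relative move to TCP pos, rotation matrix M"""
    s=s or observe(); C=R.from_quat(s['ee_rot'])
    print("lin cm",np.round(C.inv().apply(np.array(pos)-s['position'])*100,2),"rot",np.round((C.inv()*R.from_matrix(M)).as_rotvec(degrees=True)/5,2))
DOWN=np.array([[0,1,0],[1,0,0],[0,0,-1.]])  # x=+Y,y=+X,z=-Z
E
python3 - <<'E'
from h import *
i=camera_info("scene")
for n,f,r,y,uv in (("lever",levpt,.062,-.096,(374,195.5)),("flap",flappt,.128,.1,(316.5,145))):
    A=np.linspace(-.75,1.35,400);p=np.array([proj(f(a,r,y),i)[0] for a in A]);e=np.linalg.norm(p-uv,axis=1);k=e.argmin();print(n,A[k],e[k])
w=camera_info("wrist");s=observe();C=R.from_quat(s['ee_rot'])
print("cam in tool",C.inv().apply(w["position"]-s["position"]),(C.as_matrix().T@rot(w)).round(3).tolist(),w["K"])
tool([.56,-.0,.36],DOWN)
E
```

```text
lever 0.4289473684210525 0.7072947904302255
flap 0.6499999999999999 1.6113377329902225
cam in tool [ 0.07689477  0.00064832 -0.16691439] [[-0.0, 0.962, 0.274], [1.0, 0.0, 0.0], [0.0, 0.274, -0.962]] [[308.43094538   0.         319.1478143 ]
 [  0.         308.43094538 193.91649125]
 [  0.           0.           1.        ]]
lin cm [-52.82 -36.36 -14.17] rot [-2.000e-02  1.000e-02  1.412e+01]
```

>>> carry_out(
  moves=[
    {"rotation": [0, 0, 2], "linear": [-4, -2, -4], "gripper": 0.6},
    {"rotation": [0, 0, 4], "linear": [-8, -5, -8], "gripper": 0.6},
    {"rotation": [0, 0, 6], "linear": [-13, -9, -11], "gripper": 0.6},
    {"rotation": [0, 0, 8], "linear": [-18, -12, -13], "gripper": 0.6},
    {"rotation": [0, 0, 10], "linear": [-23, -16, -14], "gripper": 0.6},
  ],
)

```text
t: 0.72
position: [0.3418, 0.2991, 0.3578]
ee_rot: [0.571, 0.821, 0.001, 0.0]
force: [1.2, -1.1, -0.3]
grip_width: 0.0564
grip_force: 0.0
```

```bash
python3 -c "
from h import *
tool([.56,-.017,.25],DOWN)"
```

```text
lin cm [-37.21   9.48  10.79] rot [ 0.02 -0.01  4.06]
```

>>> carry_out(
  moves=[
    {"rotation": [0, 0, 1], "linear": [-5.5, 1.4, 0], "gripper": 0.6},
    {"rotation": [0, 0, 2], "linear": [-11, 2.8, 0], "gripper": 0.6},
    {"rotation": [0, 0, 3], "linear": [-17, 4.2, 1], "gripper": 0.6},
    {"rotation": [0, 0, 4], "linear": [-23, 5.6, 2], "gripper": 0.6},
    {"rotation": [0, 0, 4], "linear": [-28, 7, 4], "gripper": 0.6},
  ],
)

```text
t: 1.35
position: [0.5059, 0.0607, 0.3166]
ee_rot: [0.704, 0.71, 0.0, 0.0]
force: [0.1, 0.6, -0.3]
grip_width: 0.0558
grip_force: 0.0
```

```bash
python3 -c "
from h import *
tool([.58,-.02,.20],DOWN)"
```

```text
lin cm [-8.12  7.33 11.67] rot [0.01 0.   0.09]
```

>>> carry_out(
  moves=[
    {"rotation": [0, 0, 0.1], "linear": [-3, 2.5, 3], "gripper": 0.6},
    {"rotation": [0, 0, 0.1], "linear": [-6, 5, 7], "gripper": 0.6},
    {"rotation": [0, 0, 0.1], "linear": [-8, 7, 10], "gripper": 0.6},
    {"rotation": [0, 0, 0.1], "linear": [-8, 7, 11], "gripper": 0.6},
    {"rotation": [0, 0, 0.1], "linear": [-8, 7, 11], "gripper": 0.6},
  ],
)

```text
t: 1.98
position: [0.5746, -0.0158, 0.2061]
ee_rot: [0.707, 0.708, -0.0, -0.001]
force: [0.1, -0.3, -0.1]
grip_width: 0.0559
grip_force: 0.0
```

```bash
python3 - <<'E'
from h import *
s=observe();i=camera_info("wrist");p,d=camera("wrist");np.savez("w1.npz",p=p,d=d,**{k:np.array(i[k]) for k in("K","dist","position","rotation")})
print(s["position"],s["ee_rot"])
q=p.copy()
for a,r,y,c in [(-.47,.1,-.17,(255,0,0)),(.43,.062,-.096,(0,255,0))]:
    u=proj(levpt(a,r,y),i)[0];print(u);cv2.circle(q,tuple(int(v) for v in u),3,c,1)
cv2.imwrite("pics/w1.png",q[...,::-1])
E
```

```text
[ 0.57462732 -0.0157593   0.20611949] [ 7.06555070e-01  7.07657020e-01 -4.94554822e-04 -1.10898125e-03]
[301.32840451 205.39855391]
[386.45500717 111.6591123 ]
```

View pics/w1.png

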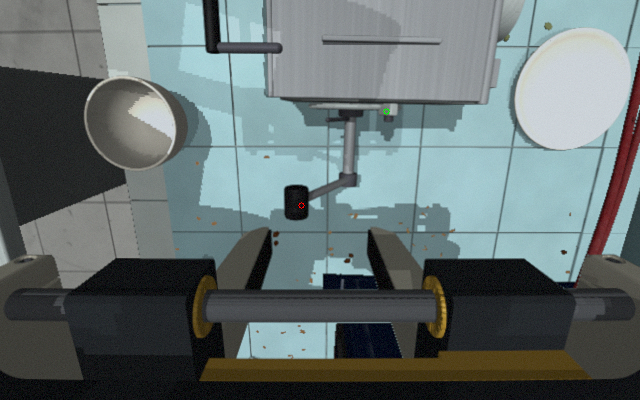

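The wrist view has +x to the right and the box at the top. The grip is at (296,202), the lever shaft at (349,150) and the lever clip at (388,110), which matches the prediction. The pointer is near (335,119). I'll refine the numbers from here.

```bash
python3 - <<'E'
from h import *
z=np.load("w1.npz");i={k:z[k] for k in z.files};P=cloud(z["d"],i)
for n,(u,v,r) in dict(frontc=(272,92,1),backc=(485,97,1),grip=(296,202,2),shaft=(349,145,1),clip=(391,108,1),clip2=(386,108,1),ptr=(335,120,1),bar=(240,48,1),barend=(211,25,1)).items():
    q=P[v-r:v+r+1,u-r:u+r+1].reshape(-1,3);print(n,np.round(np.median(q,0),4))
# flap top mask
m=(abs(P[...,2]-.1145)<.008)&(np.arange(640)[None]>255)&(np.arange(640)[None]<510)&(np.arange(400)[:,None]<115)
m=cv2.morphologyEx(m.astype(np.uint8),cv2.MORPH_OPEN,np.ones((9,9)))>0
Q=P[m];print(Q.min(0),Q.max(0))
# right edge line: min y per x bin
xs=np.linspace(.55,.69,15);e=[Q[abs(Q[:,0]-x)<.005][:,1].min() for x in xs];print(np.polyfit(xs,e,1),np.polyval(np.polyfit(xs,e,1),.62))
ys=np.linspace(.07,.13,10);e=[Q[abs(Q[:,1]-y)<.004][:,0].min() for y in ys];f=[Q[abs(Q[:,1]-y)<.004][:,0].max() for y in ys];print("front",np.median(e),"back",np.median(f),"slope",np.polyfit(ys,e,1)[0])
c=cv2.resize(z["p"][90:215,270:420],None,fx=5,fy=4.8,interpolation=cv2.INTER_CUBIC)
cv2.imwrite("pics/c2.png",c[...,::-1])
E
```

```text
frontc [0.5361 0.0722 0.1155]
backc [0.706  0.0689 0.1164]
grip [ 0.5558 -0.0108  0.1426]
shaft [0.6046 0.0226 0.0515]
clip [0.6324 0.06   0.1111]
clip2 [0.6294 0.06   0.1068]
ptr [0.5893 0.049  0.0793]
bar [0.5136 0.1039 0.1181]
barend [0.4929 0.1199 0.1184]
[0.5303103  0.0551718  0.10690387] [0.71645984 0.13840917 0.12239672]
[-0.02953255  0.08382322] 0.06551304087944868
front 0.5334393644875461 back 0.7106195951511319 slope 0.003616780097392046
```

View pics/c2.png

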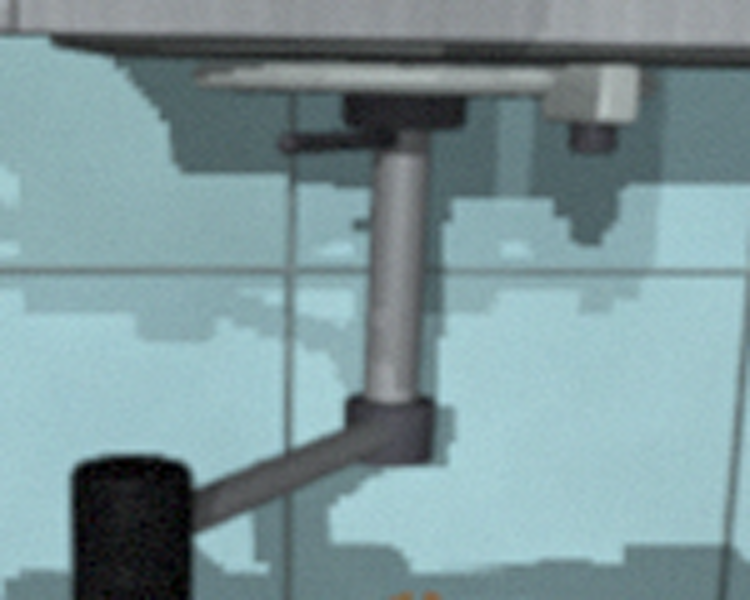

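The crop clearly shows the pointer tip at (288,143), the shaft end cap at (390,430), the clip's outer face from (600 to 638, 70 to 122) and its screw at (592,137). I'll fit the angles from these.

```bash
cat > fit.py <<'E'
from h import *
from scipy.optimize import least_squares
z=np.load("w1.npz");i={k:z[k] for k in z.files}
o=lambda c,r:(270+c/5,90+r/4.8)
def res(v):
    b=dict(x=v[0],y=v[1],yaw=v[2]);m,a=v[3],v[4];e=[]
    L=lambda al,r,t,y:b2w([-.02+r*np.sin(al)+t*np.cos(al),y,.045+r*np.cos(al)-t*np.sin(al)],b)
    for P,uv,w in [(L(0,0,0,-.165),o(390,430),(1,.2)),(L(0,0,0,-.108),o(403,140),(1,0)),(L(m,.071,-.004,-.101),o(598,122),(1,1)),(L(m,.071,.004,-.101),o(637,122),(1,1)),(L(m,.053,-.004,-.101),o(547,117),(1,.3)),(L(m,.062,0,-.108),o(592,140),(1,0)),(L(a,.1,.01,-.157),o(190,470),(1,.3)),(L(a,.1,-.01,-.157),o(72,470),(1,.3))]:
        e+=list((proj(P,i)[0]-uv)*w)
    return np.array(e+[(v[2]+.01)/.01*.5,(v[1]-.155)/.003])
f=least_squares(res,[.626,.155,-.01,.43,-.47],x_scale=[.01,.01,.01,.1,.1]);print(f.x.round(4),f.fun.round(2).tolist())
J=np.linalg.inv(f.jac.T@f.jac);print(np.sqrt(np.diag(J)).round(4))
E
python3 fit.py
```

```text
[ 0.6271  0.155  -0.0108  0.4417 -0.5256] [0.33, -1.07, -0.21, 0.0, 1.1, 0.16, 1.03, 0.17, -1.58, 0.17, -1.09, 0.0, -1.37, 0.05, 1.75, -0.95, -0.04, 0.01]
[0.0019 0.0005 0.0134 0.0175 0.0119]
```

```bash
sed -i "s/^BOX=.*/BOX=dict(x=0.627,y=0.155,yaw=-0.011)/" h.py; python3 - <<'E'
from h import *
p=levpt(-.525,.1,-.17)[0];print(p);tool(p-[0,0,.007],DOWN)
for a in np.linspace(-.4,.45,10):
  print(a,((levpt(a,.1,-.17)[0]-p)*100).round(2))
E
```

```text
[ 0.55501298 -0.0142184   0.13153239]
lin cm [ 0.14 -2.02  8.28] rot [ 0.   -0.    0.02]
-0.4 [ 1.12 -0.01  0.56]
-0.3055555555555556 [ 2.   -0.02  0.88]
-0.2111111111111111 [ 2.92 -0.03  1.12]
-0.11666666666666664 [ 3.85 -0.04  1.28]
-0.0222222222222222 [ 4.79 -0.05  1.34]
0.07222222222222224 [ 5.73 -0.06  1.32]
0.16666666666666674 [ 6.67 -0.07  1.21]
0.2611111111111112 [ 7.59 -0.08  1.01]
0.3555555555555556 [ 8.49 -0.09  0.72]
0.45 [ 9.36 -0.1   0.35]
```

>>> carry_out(
  moves=[
    {"rotation": [0, 0, 0], "linear": [0.1, -2, 3], "gripper": 0.6},
    {"rotation": [0, 0, 0], "linear": [0.1, -2, 6], "gripper": 0.6},
    {"rotation": [0, 0, 0], "linear": [0.1, -2, 8.2], "gripper": 0.6},
    {"rotation": [0, 0, 0], "linear": [0.1, -2, 8.2], "gripper": 0.3},
    {"rotation": [0, 0, 0], "linear": [0.1, -2, 8.2], "gripper": 0.15},
  ],
  force=8,
)

```text
t: 2.65
position: [0.5565, -0.0151, 0.1268]
ee_rot: [0.706, 0.708, 0.001, 0.001]
force: [-0.0, -0.8, 0.0]
grip_width: 0.0403
grip_force: 0.0
```

>>> carry_out(
  moves=[
    {"rotation": [0, 0, 0], "linear": [0, 0, 0], "gripper": 0.15},
    {"rotation": [0, 0, 0], "linear": [0, 0, 0], "gripper": 0.15},
  ],
)

```text
t: 2.9
position: [0.556, -0.0155, 0.1257]
ee_rot: [0.707, 0.708, 0.0, 0.001]
force: [-2.0, -0.2, 2.1]
grip_width: 0.0202
grip_force: 1.3
```

>>> carry_out(
  moves=[
    {"rotation": [0, 0, 0], "linear": [0, 1.1, -0.56], "gripper": 0.15},
    {"rotation": [0, 0, 0], "linear": [0, 2, -0.88], "gripper": 0.15},
    {"rotation": [0, 0, 0], "linear": [0, 2.9, -1.12], "gripper": 0.15},
    {"rotation": [0, 0, 0], "linear": [0, 3.9, -1.28], "gripper": 0.15},
    {"rotation": [0, 0, 0], "linear": [0, 4.8, -1.34], "gripper": 0.15},
  ],
)

```text
t: 3.52
position: [0.6045, -0.0154, 0.1381]
ee_rot: [0.707, 0.708, 0.0, 0.0]
force: [-2.3, -1.2, 0.7]
grip_width: 0.0199
grip_force: 8.0
```

>>> carry_out(
  moves=[
    {"rotation": [0, 0, 0], "linear": [0, 0.9, 0.02], "gripper": 0.15},
    {"rotation": [0, 0, 0], "linear": [0, 1.9, 0.13], "gripper": 0.15},
    {"rotation": [0, 0, 0], "linear": [0, 2.8, 0.33], "gripper": 0.15},
    {"rotation": [0, 0, 0], "linear": [0, 3.4, 0.5], "gripper": 0.15},
    {"rotation": [0, 0, 0], "linear": [0, 3.4, 0.5], "gripper": 0.15},
  ],
)

```text
t: 4.15
position: [0.6383, -0.0153, 0.1327]
ee_rot: [0.707, 0.708, 0.0, 0.0]
force: [0.8, -1.2, -0.9]
grip_width: 0.0196
grip_force: 8.0
```

```bash
python3 - <<'E'
from h import *
s=observe();print(s["position"],s["force"],s["grip_width"])
i=camera_info("wrist");p,d=camera("wrist");np.savez("w2.npz",p=p,d=d,**{k:np.array(i[k]) for k in("K","dist","position","rotation")})
u=proj(levpt(.44,.062,-.1),i)[0].astype(int);print(u)
x0,y0=max(0,u[0]-80),max(0,u[1]-50)
print(x0,y0);c=cv2.resize(p[y0:y0+100,x0:x0+150],None,fx=5,fy=5,interpolation=cv2.INTER_CUBIC)
cv2.imwrite("pics/c3.png",c[...,::-1])
E
```

```text
[ 0.63833748 -0.0152743   0.13274521] [ 0.77159712 -1.15074224 -0.90580798] 0.01964428765315687
[310 117]
230 67
```

View pics/c3.png

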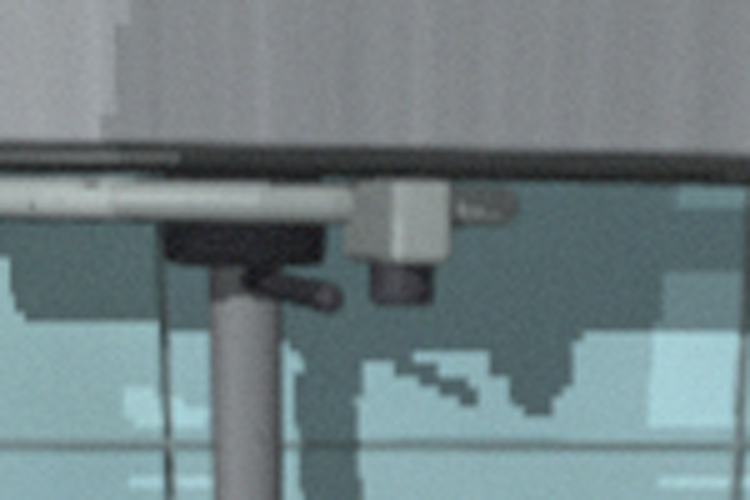

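The pointer tip at crop (330,298) is still short of the clip: outer face at 398–450, screw at (402,285), shaft centre at 246. I'll fit both images together.

```bash
cat > fit2.py <<'E'
from h import *
from scipy.optimize import least_squares
ld=lambda n:(lambda z:{k:z[k] for k in z.files if len(k)>1})(np.load(n))
i1,i2=ld("w1.npz"),ld("w2.npz")
o1=lambda c,r:(270+c/5,90+r/4.8); o2=lambda c,r:(230+c/5,67+r/5)
def res(v):
    b=dict(x=v[0],y=v[1],yaw=v[2]);m,a1,a2,lp,yp=v[3:8];e=[]
    L=lambda al,r,t,y:b2w([-.02+r*np.sin(al)+t*np.cos(al),y,.045+r*np.cos(al)-t*np.sin(al)],b)
    S=[(i1,L(0,0,0,-.165),o1(390,430),(1,.1)),(i1,L(0,0,0,-.115),o1(402,160),(1,0)),(i1,L(m,.071,-.004,-.101),o1(598,122),(1,1)),(i1,L(m,.071,.004,-.101),o1(637,122),(1,1)),(i1,L(m,.053,-.004,-.101),o1(547,117),(1,.3)),(i1,L(m,.062,0,-.108),o1(592,140),(1,0)),
     (i1,L(a1,lp,0,yp),o1(288,143),(1,1)),(i2,L(a2,lp,0,yp),o2(330,298),(1,1)),
     (i2,L(0,0,0,-.13),o2(246,420),(1,0)),(i2,L(0,0,0,-.11),o2(244,310),(1,0)),(i2,L(m,.071,-.004,-.101),o2(398,262),(1,1)),(i2,L(m,.071,.004,-.101),o2(449,262),(1,1)),(i2,L(m,.053,-.004,-.101),o2(347,258),(1,.3)),(i2,L(m,.062,0,-.108),o2(402,290),(1,0))]
    for i,P,uv,w in S: e+=list((proj(P,i)[0]-uv)*w)
    dx=(np.sin(a2)-np.sin(a1))*.1-.0823
    return np.array(e+[(v[2]+.01)/.005,(v[1]-.155)/.003,dx/.0003,(a1+.515)/.012,(v[0]-.02+.1*np.sin(a2)-.002-.6383)/.0015])
f=least_squares(res,[.626,.155,-.01,.43,-.51,.34,.06,-.11],x_scale=[.01,.01,.01,.1,.1,.1,.01,.01]);print(f.x.round(4),f.fun.round(2).tolist())
print(np.sqrt(np.diag(np.linalg.inv(f.jac.T@f.jac))).round(4))
E
python3 fit2.py
```

```text
Traceback (most recent call last):
  File "fit2.py", line 15, in <module>
    f=least_squares(res,[.626,.155,-.01,.43,-.51,.34,.06,-.11],x_scale=[.01,.01,.01,.1,.1,.1,.01,.01]);print(f.x.round(4),f.fun.round(2).tolist())
  File "fit2.py", line 12, in res
    for i,P,uv,w in S: e+=list((proj(P,i)[0]-uv)*w)
                                ~~~~^^^^^
  File "h.py", line 16, in proj
    return cv2.projectPoints(c,np.zeros(3),np.zeros(3),np.array(i["K"],float),np.array(i["dist"],float))[0].reshape(-1,2)
                                                                ~^^^^^
KeyError: 'K'
```

```bash
sed -i 's/if len(k)>1/if k not in "pd"/' fit2.py; python3 fit2.py
```

```text
[ 0.6269  0.1552 -0.011   0.4359 -0.5126  0.3392  0.05   -0.1064] [0.09, -0.55, -0.52, 0.0, 0.38, -0.01, 0.36, -0.0, -2.17, 0.12, -1.72, 0.0, -0.1, 0.29, -0.11, -0.21, 0.87, 0.0, 0.73, -0.0, 0.25, 0.0, 2.17, -0.08, -0.6, -0.11, -0.44, 0.0, -0.19, 0.06, 0.04, 0.2, -0.09]
[0.0007 0.0003 0.0046 0.0081 0.009  0.0085 0.0015 0.0006]
```

>>> carry_out(
  moves=[
    {"rotation": [0, 0, 0], "linear": [0, 0.3, 0.1], "gripper": 0.15},
    {"rotation": [0, 0, 0], "linear": [0, 0.6, 0.23], "gripper": 0.15},
    {"rotation": [0, 0, 0], "linear": [0, 0.9, 0.37], "gripper": 0.15},
    {"rotation": [0, 0, 0], "linear": [0, 0.9, 0.37], "gripper": 0.15},
    {"rotation": [0, 0, 0], "linear": [0, 0.9, 0.37], "gripper": 0.15},
  ],
)

```text
t: 4.82
position: [0.6468, -0.0152, 0.1293]
ee_rot: [0.707, 0.708, 0.0, 0.0]
force: [-0.2, -0.7, -0.4]
grip_width: 0.0197
grip_force: 8.0
```

```bash
python3 - <<'E'
from h import *
s=observe();print(s["position"],s["force"],s["grip_width"])
i=camera_info("wrist");p,d=camera("wrist");np.savez("w3.npz",p=p,d=d,**{k:np.array(i[k]) for k in("K","dist","position","rotation")})
BOX.update(x=.6269,y=.1552)
print("pred tip for a:",[(a,((proj(levpt(a,.05,-.1064),i)[0]-[230,67])*5).round(1)) for a in (.40,.42,.44,.46)])
print("pred clip outer corners/screw .436",[((proj(levpt(.436,r,y),i)[0]-[230,67])*5).round(1) for r,y in((.071,-.101),(.053,-.101),(.062,-.108),(0,-.13))])
c=cv2.resize(p[67:167,230:380],None,fx=5,fy=5,interpolation=cv2.INTER_CUBIC)
cv2.imwrite("pics/c4.png",c[...,::-1])
E
```

```text
[ 0.64684177 -0.01523701  0.12931672] [-0.17148847 -0.72112906 -0.35511468] 0.019691108454981638
pred tip for a: [(0.4, array([284.5, 298.4])), (0.42, array([291.9, 298.3])), (0.44, array([299.1, 298.2])), (0.46, array([306.3, 298.1]))]
pred clip outer corners/screw .436 [array([357.4, 262.7]), array([305. , 256.7]), array([330.6, 317.4]), array([195.8, 426.6])]
```

View pics/c4.png

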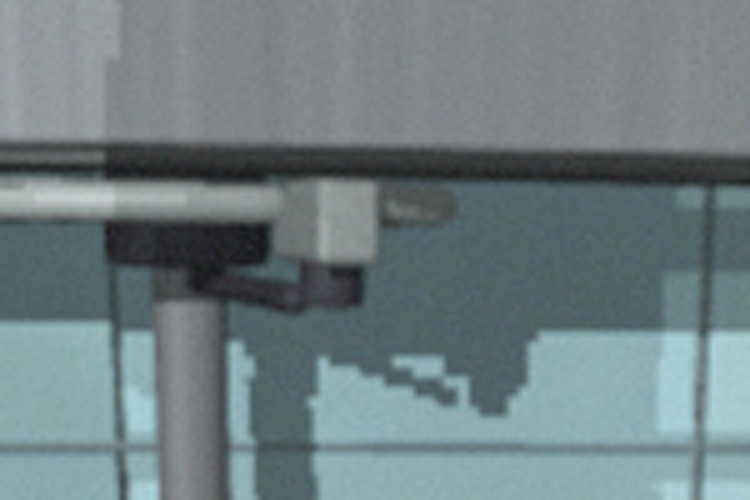

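The clip's outer face is centred at about 349 and the screw at 331, with the pointer tip up against it. The lever is at about 0.431 and the mark at about 0.43–0.436, so the lever is set. Releasing and rising.

>>> carry_out(
  moves=[
    {"rotation": [0, 0, 0], "linear": [0, 0, 0], "gripper": 0.5},
    {"rotation": [0, 0, 0], "linear": [0, 0, 0], "gripper": 0.5},
    {"rotation": [0, 0, 0], "linear": [0, 0, -2], "gripper": 0.5},
    {"rotation": [0, 0, 0], "linear": [0, 0, -7], "gripper": 0.5},
    {"rotation": [0, 0, 0], "linear": [0, 0, -12], "gripper": 0.5},
  ],
)

```text
t: 5.5
position: [0.6463, -0.0151, 0.2505]
ee_rot: [0.707, 0.708, -0.0, -0.0]
force: [0.4, -0.4, -0.0]
grip_width: 0.0467
grip_force: 0.0
```

```bash
python3 - <<'E'
from h import *
BOX.update(x=.6269,y=.1552)
s=observe();i=camera_info("wrist");p,d=camera("wrist");P=cloud(d,i)
u=proj(levpt(.431,.1,-.17),i)[0];print(u)
m=(P[...,2]>.125)&(P[...,2]<.15)&(abs(P[...,1]+.015)<.03)&(abs(P[...,0]-.645)<.04)
Q=P[m];print(m.sum(),Q.mean(0),Q.min(0),Q.max(0),levpt(.431,.1,-.17))
b=flappt(0,.215,0)[0];print("bar",b)
# tool horizontal-ish pointing forward, pitch p down; y closing in vertical plane
for pd in (20,35):
    pr=np.radians(pd); zt=np.array([np.cos(pr),0,-np.sin(pr)]); 
    for sgn in(1,-1):
        x=np.array([0,sgn,0.]);y=np.cross(zt,x);M=np.c_[x,y,zt]; print(pd,sgn); tool(b+.012*zt,M,s)
E
```

```text
[320.41754668 190.70698254]
619 [ 0.64648276 -0.01312947  0.1434114 ] [ 0.63696029 -0.0275984   0.12928158] [ 0.65663307 -0.00161559  0.14798915] [[ 0.64680668 -0.01502927  0.13585484]]
bar [0.49190817 0.15668497 0.112     ]
20 1
lin cm [ 17.19 -14.27  14.28] rot [-1.401e+01 -2.000e-02  1.000e-02]
20 -1
lin cm [ 17.19 -14.27  14.28] rot [ 2.000e-02 -2.065e+01 -2.947e+01]
35 1
lin cm [ 17.19 -14.42  14.55] rot [-1.101e+01 -1.000e-02  1.000e-02]
35 -1
lin cm [ 17.19 -14.42  14.55] rot [ 2.000e-02 -1.663e+01 -3.191e+01]
```

The lever grip stayed at x≈0.6465 after release. Moving to a stand-off in front of the bar.

>>> carry_out(
  moves=[
    {"rotation": [-1, 0, 0], "linear": [2, -4, -3], "gripper": 0.5},
    {"rotation": [-2, 0, 0], "linear": [5, -9, -5], "gripper": 0.5},
    {"rotation": [-4, 0, 0], "linear": [9, -14, -5], "gripper": 0.4},
    {"rotation": [-6, 0, 0], "linear": [13, -19, -5], "gripper": 0.4},
    {"rotation": [-8, 0, 0], "linear": [17, -24, -5], "gripper": 0.35},
  ],
)

```text
t: 6.18
position: [0.4141, 0.1463, 0.2996]
ee_rot: [0.668, 0.665, 0.235, 0.237]
force: [0.2, 0.4, 0.2]
grip_width: 0.0335
grip_force: 0.0
```

```bash
cat >> h.py <<'E'
BOX.update(x=.6269,y=.1552)
def FW(pd):
    pr=np.radians(pd); zt=np.array([np.cos(pr),0,-np.sin(pr)]);x=np.array([0,1.,0]);return np.c_[x,np.cross(zt,x),zt]
E
python3 -c "
from h import *
b=flappt(0,.215,0)[0];M=FW(35)
print(observe()['joints']);tool(b-.08*M[:,2],M);tool(b+.012*M[:,2],M)"
```

```text
[ 0.18926646 -0.38707705  2.12942155 -0.18376962  0.73586273  0.28676596]
lin cm [ 1.07 -7.97 11.77] rot [-3.19  0.05 -0.02]
lin cm [ 1.11 -5.44 20.62] rot [-3.19  0.05 -0.02]
```

>>> carry_out(
  moves=[
    {"rotation": [-1, 0, 0], "linear": [0.5, -2, 3], "gripper": 0.35},
    {"rotation": [-2, 0, 0], "linear": [0.8, -4, 6], "gripper": 0.35},
    {"rotation": [-3, 0, 0], "linear": [1, -7, 10], "gripper": 0.35},
    {"rotation": [-3.2, 0, 0], "linear": [1, -8, 11.8], "gripper": 0.35},
    {"rotation": [-3.2, 0, 0], "linear": [1, -8, 11.8], "gripper": 0.35},
  ],
)

```text
t: 6.8
position: [0.4116, 0.1485, 0.2061]
ee_rot: [0.639, 0.638, 0.304, 0.304]
force: [2.0, 7.9, 0.6]
grip_width: 0.0326
grip_force: 0.0
```

```bash
python3 - <<'E'
from h import *
s=observe();print(s['joints'],s['position'])
i=camera_info("wrist");p,d=camera("wrist");P=cloud(d,i)
np.savez("w4.npz",p=p,d=d,**{k:np.array(i[k]) for k in("K","dist","position","rotation")})
b=flappt(0,.215,0)[0];M=FW(35);tool(b+.012*M[:,2],M)
q=p.copy()
for y in (-.056,0,.056):
    u=proj(flappt(0,.215,y),i)[0];print(u);cv2.circle(q,tuple(int(v) for v in u),3,(255,0,0),1)
u=proj(flappt(.65,.128,.1),i)[0];print(u);cv2.circle(q,tuple(int(v) for v in u),3,(0,255,0),1)
m=(abs(P[...,1]-b[1])<.045)&(P[...,2]>.1)&(P[...,2]<.135)&(P[...,0]>.47)&(P[...,0]<.51);Q=P[m]
print(m.sum(),Q.mean(0) if m.sum() else 0,Q.min(0),Q.max(0))
cv2.imwrite("pics/w4.png",q[...,::-1])
E
```

```text
[ 0.26395284 -0.28341217  2.47745249 -1.22029384  0.21896737  1.38201305] [0.41157035 0.14847615 0.20608346]
lin cm [ 0.9  -1.93 13.35] rot [-0.85  0.04 -0.07]
[296.27730931 234.32364247]
[295.46687011 180.23683594]
[294.59536723 120.45122169]
[428.27068687  74.87879041]
1118 [0.48884791 0.15865475 0.11624815] [0.48474669 0.11174674 0.10761018] [0.49581313 0.20167399 0.12030962]
```

View pics/w4.png

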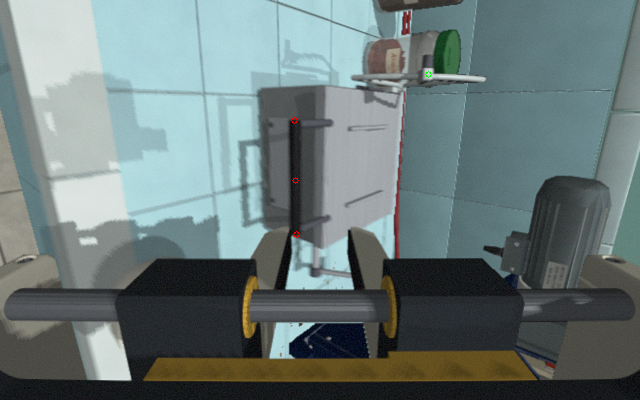

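The bar is right under the predicted marks at (295,120–234), and the flap clip shows at (428,72). Joints 4 and 5 are at their limits at this shallow pitch, so I'll move off at once to a steeper 65° pitch.

>>> carry_out(
  moves=[
    {"rotation": [2, 0, 0], "linear": [0, 0, -2], "gripper": 0.3},
    {"rotation": [4, 0, 0], "linear": [0, 0.5, -2.5], "gripper": 0.3},
    {"rotation": [6, 0, 0], "linear": [0, 1, -2.5], "gripper": 0.3},
    {"rotation": [6, 0, 0], "linear": [0, 1, -2.5], "gripper": 0.3},
  ],
)

```text
t: 7.35
position: [0.3988, 0.1505, 0.2321]
ee_rot: [0.691, 0.685, 0.157, 0.172]
force: [0.6, -1.2, -0.6]
grip_width: 0.0281
grip_force: 0.0
```

```bash
python3 - <<'E'
from h import *
s=observe();print(s['joints'],s['force'])
b=flappt(0,.215,0)[0];b[0]-=.001;M=FW(65);tool(b-.06*M[:,2],M);tool(b+.012*M[:,2],M)
E
```

```text
[ 0.19407684 -0.24898153  2.11257017 -0.1490747   0.82451562  0.27863051] [ 0.61156295 -1.19775718 -0.58016675]
lin cm [0.82 2.97 8.87] rot [ 0.39  0.25 -0.04]
lin cm [ 0.98  2.72 16.07] rot [ 0.39  0.25 -0.04]
```

>>> carry_out(
  moves=[
    {"rotation": [0.4, 0.2, 0], "linear": [0.8, 2.9, 3], "gripper": 0.3},
    {"rotation": [0.4, 0.2, 0], "linear": [0.8, 2.9, 7], "gripper": 0.3},
    {"rotation": [0.4, 0.2, 0], "linear": [0.8, 2.9, 8.8], "gripper": 0.3},
    {"rotation": [0.4, 0.2, 0], "linear": [0.8, 2.9, 8.8], "gripper": 0.3},
  ],
)

```text
t: 7.85
position: [0.4659, 0.1535, 0.1649]
ee_rot: [0.694, 0.687, 0.15, 0.156]
force: [-0.5, 0.7, 0.4]
grip_width: 0.0276
grip_force: 0.0
```

```bash
python3 - <<'E'
from h import *
s=observe();print(s['joints'],s['force'])
i=camera_info("wrist");p,d=camera("wrist");P=cloud(d,i)
b=flappt(0,.215,0)[0]
m=(abs(P[...,1]-b[1]-.02)<.03)&(P[...,2]>.1)&(P[...,2]<.135)&(P[...,0]>.47)&(P[...,0]<.515);Q=P[m]
print(m.sum(),Q.mean(0),np.percentile(Q,[3,97],axis=0))
b[0]-=.001;M=FW(65);tool(b+.012*M[:,2],M)
E
```

```text
[ 0.14449911 -0.02550812  2.10111291 -0.11926518  0.63779005  0.23523031] [-0.49965991  0.66631191  0.42778259]
1262 [0.4910886  0.17846241 0.11716078] [[0.48647676 0.14876691 0.11300439]
 [0.49758785 0.20588096 0.1194177 ]]
lin cm [ 0.37 -0.05  7.13] rot [ 0.03  0.11 -0.09]
```

>>> carry_out(
  moves=[
    {"rotation": [0, 0, 0], "linear": [0.3, 0, 2.5], "gripper": 0.3},
    {"rotation": [0, 0, 0], "linear": [0.3, 0, 5], "gripper": 0.3},
    {"rotation": [0, 0, 0], "linear": [0.3, 0, 7], "gripper": 0.3},
    {"rotation": [0, 0, 0], "linear": [0.3, 0, 7.1], "gripper": 0.3},
    {"rotation": [0, 0, 0], "linear": [0.3, 0, 7.1], "gripper": 0.08},
  ],
  force=15,
)

```text
t: 8.52
position: [0.4968, 0.1563, 0.1031]
ee_rot: [0.694, 0.686, 0.152, 0.157]
force: [-0.0, -0.2, 0.7]
grip_width: 0.0222
grip_force: 0.0
```

>>> carry_out(
  moves=[
    {"rotation": [0, 0, 0], "linear": [0, 0, 0], "gripper": 0.05},
    {"rotation": [0, 0, 0], "linear": [0, 0, 0], "gripper": 0.05},
  ],
)

```text
t: 8.78
position: [0.4969, 0.1563, 0.103]
ee_rot: [0.694, 0.686, 0.152, 0.157]
force: [-4.1, 0.2, 6.3]
grip_width: 0.0114
grip_force: 15.0
```

```bash
python3 - <<'E'
from h import *
s=observe();print(s['joints'],s['force'],s['position']);C=R.from_quat(s['ee_rot'])
p0=flappt(0,.215,0)[0]
for a in np.arange(.1,.7,.09): print(a.round(2),(C.inv().apply(flappt(a,.215,0)[0]-p0)*100).round(2))
E
```

```text
[ 0.13951505  0.12816142  2.13101317 -0.15792233  0.45060396  0.27758833] [-4.1442036   0.16532257  6.34394224] [0.49686449 0.15628752 0.10301086]
0.1 [-0.01  1.01 -1.89]
0.19 [-0.02  2.09 -3.51]
0.28 [-0.03  3.3  -5.01]
0.37 [-0.03  4.64 -6.41]
0.46 [-0.04  6.1  -7.67]
0.55 [-0.05  7.67 -8.8 ]
0.64 [-0.05  9.34 -9.79]
```

>>> carry_out(
  moves=[
    {"rotation": [0, 0, 0], "linear": [0, 1.0, -1.9], "gripper": 0.05},
    {"rotation": [0, 0, 0], "linear": [0, 2.1, -3.5], "gripper": 0.05},
    {"rotation": [0, 0, 0], "linear": [0, 3.3, -5.0], "gripper": 0.05},
    {"rotation": [0, 0, 0], "linear": [0, 4.6, -6.4], "gripper": 0.05},
    {"rotation": [0, 0, 0], "linear": [0, 6.1, -7.7], "gripper": 0.05},
  ],
  force=20,
)

```text
t: 9.4
position: [0.516, 0.156, 0.1961]
ee_rot: [0.694, 0.687, 0.149, 0.155]
force: [-4.7, -1.3, -0.5]
grip_width: 0.0109
grip_force: 20.0
```

>>> carry_out(
  moves=[
    {"rotation": [0, 0, 0], "linear": [0, 0.8, -0.6], "gripper": 0.05},
    {"rotation": [0, 0, 0], "linear": [0, 1.57, -1.13], "gripper": 0.05},
    {"rotation": [0, 0, 0], "linear": [0, 1.57, -1.13], "gripper": 0.05},
  ],
)

```text
t: 9.78
position: [0.5249, 0.1558, 0.2132]
ee_rot: [0.694, 0.687, 0.149, 0.155]
force: [-11.9, -2.3, 5.1]
grip_width: 0.0113
grip_force: 20.0
```

```bash
cat > look.py <<'E'
from h import *
import sys
n=sys.argv[1]
s=observe();print(s['position'],s['force'],s['grip_width'],s['joints'])
C=R.from_quat(s['ee_rot']).as_matrix();b=s['position']-.0095*C[:,2];h=flappt(0,0,0)[0]
d=b-h;print("bar",b,"angle",np.arctan2(d[2],-d[0]),np.hypot(d[0],d[2]))
A=[]
for c in ("scene","wrist"):
    i=camera_info(c);p,dd=camera(c)
    np.savez(f"{n}_{c}.npz",p=p,d=dd,**{k:np.array(i[k]) for k in("K","dist","position","rotation")})
    u=proj(flappt(.62,.128,.1),i)[0].astype(int);x0,y0=np.clip(u[0]-40,0,560),np.clip(u[1]-45,0,310);print(c,u,x0,y0)
    A.append(cv2.resize(p[y0:y0+90,x0:x0+80],None,fx=5,fy=5,interpolation=cv2.INTER_CUBIC))
cv2.imwrite(f"pics/{n}.png",np.hstack(A)[...,::-1])
E
python3 look.py f1
```

```text
[0.52490783 0.15580436 0.21317174] [-11.92250656  -2.29035335   5.1177184 ] 0.011263483914229848 [ 0.12859492  0.02422316  1.91557032 -0.09200835  0.77549278  0.19129454]
bar [0.5209235  0.15590529 0.22179524] angle 0.5333210955197061 0.21596401480437585
scene [317 146] 277 101
wrist [407  69] 367 24
```

View pics/f1.png

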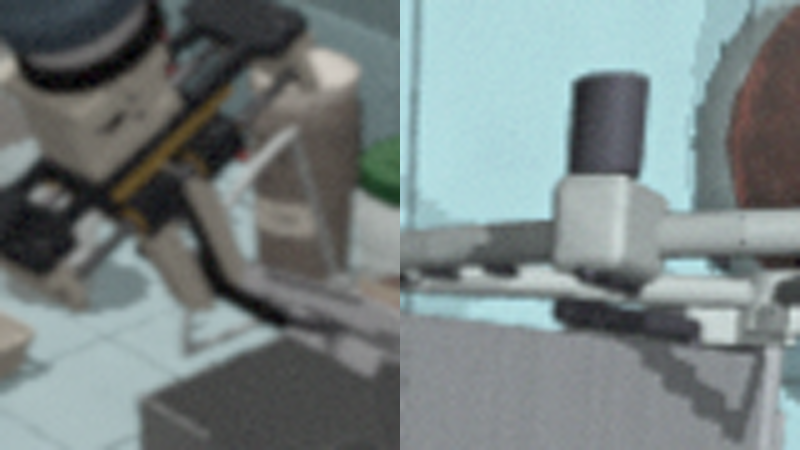

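The scene view is blocked by the gripper. The wrist view (right half) shows the flap clip's outer face centred at crop (597,222), its screw at (610,125), and the dark pointer at about (560–700,317). I'll solve for the mark.

```bash
cat > mk.py <<'E'
from h import *
def solve(i,feats):
    A=np.linspace(.3,1.1,801)
    for n,r,y,t,uv in feats:
        pr=np.array([proj(flappt(a,r,y)+t*np.array([np.sin(a),0,np.cos(a)]),i)[0] for a in A]);e=pr-np.array(uv)
        dirv=pr[-1]-pr[0];dirv/=np.linalg.norm(dirv)
        k=np.argmin(abs(e@dirv));print(n,A[k].round(4),"resid",e[k].round(2))
E
python3 - <<'E'
from mk import *
z=np.load("f1_wrist.npz");i={k:z[k] for k in z.files}
o=lambda c,r:(367+(c-400)/5,24+r/5)
for r in (.141,.128): print(r,[(proj(flappt(a,r,.1),i)[0].round(1)) for a in (.53,.6,.65,.7)])
F=[("face c",.141,.1,0,o(597,222)),("face L",.141,.1,-.005,o(558,222)),("face R",.141,.1,.005,o(634,222)),("back R",.115,.1,.005,o(667,235)),("screw mid",.128,.115,0,o(610,125)),("screw top",.128,.122,0,o(612,75))]
solve(i,F)
P=cloud(z["d"],i)
h=flappt(0,0,0)[0]
for n,c in dict(face=(597,222),faceb=(597,250),side=(652,225),screw=(610,130),screw2=(610,110),ptrL=(575,312),ptrM=(620,318),ptrR=(680,325)).items():
    u,v=np.round(o(*c)).astype(int);q=np.median(P[v-1:v+2,u-1:u+2].reshape(-1,3),0);d=q-h;print(n,q.round(4),"ang",np.arctan2(d[2],-d[0]).round(4),"r",np.hypot(d[0],d[2]).round(4),"y",(d[1]).round(4))
E
```

```text
0.141 [array([383.8,  69. ]), array([398.2,  68.1]), array([409.2,  67.6]), array([420.7,  67.1])]
0.128 [array([391.3,  70.7]), array([403.9,  70. ]), array([413.5,  69.6]), array([423.3,  69.1])]
face c 0.637 resid [-0.1  -0.68]
face L 0.637 resid [-0.09 -0.24]
face R 0.635 resid [ 0.01 -1.12]
back R 0.625 resid [-0.05  0.15]
screw mid 0.617 resid [-0.12 -3.21]
screw top 0.614 resid [-0.28 -4.69]
face [0.5949 0.2554 0.1958] ang 0.6424 r 0.1399 y 0.1011
faceb [0.5946 0.2518 0.1961] ang 0.6426 r 0.1403 y 0.0975
side [0.6088 0.2559 0.1899] ang 0.6712 r 0.1253 y 0.1016
screw [0.5969 0.2664 0.1946] ang 0.6442 r 0.1376 y 0.112
screw2 [0.5969 0.2685 0.1947] ang 0.645 r 0.1376 y 0.1142
ptrL [0.6128 0.2459 0.1705] ang 0.5561 r 0.1108 y 0.0916
ptrM [0.6303 0.2452 0.1599] ang 0.5594 r 0.0903 y 0.0908
ptrR [0.6566 0.2453 0.145 ] ang 0.5806 r 0.0602 y 0.091
```

```bash
python3 - <<'E'
from h import *
s=observe();C=R.from_quat(s['ee_rot'])
for a in (.57,.605,.635): print(a,(C.inv().apply((flappt(a,.217,0)-flappt(.533,.216,0))[0])*100).round(2))
E
```

```text
0.57 [-0.    0.61 -0.53]
0.605 [-0.01  1.26 -0.92]
0.635 [-0.01  1.82 -1.25]
```

>>> carry_out(
  moves=[
    {"rotation": [0, 0, 0], "linear": [0, 0.6, -0.5], "gripper": 0.05},
    {"rotation": [0, 0, 0], "linear": [0, 1.25, -0.9], "gripper": 0.05},
    {"rotation": [0, 0, 0], "linear": [0, 1.8, -1.25], "gripper": 0.05},
    {"rotation": [0, 0, 0], "linear": [0, 1.8, -1.25], "gripper": 0.05},
    {"rotation": [0, 0, 0], "linear": [0, 1.8, -1.25], "gripper": 0.05},
  ],
)

```text
t: 10.5
position: [0.5368, 0.1556, 0.2323]
ee_rot: [0.694, 0.687, 0.149, 0.156]
force: [-8.2, -3.0, 3.1]
grip_width: 0.0113
grip_force: 20.0
```

```bash
python3 look.py f2; python3 - <<'E'
from mk import *
z=np.load("f2_wrist.npz");i={k:z[k] for k in z.files};P=cloud(z["d"],i);h=flappt(0,0,0)[0]
u=proj(flappt(.635,.128,.1),i)[0];print(u)
d=P-h;r=np.hypot(d[...,0],d[...,2]);a=np.arctan2(d[...,2],-d[...,0])
for n,m in dict(face=(r>.136)&(r<.146)&(abs(d[...,1]-.1)<.008)&(abs(a-.63)<.15),ptr=(r>.085)&(r<.11)&(abs(d[...,1]-.091)<.003)&(abs(a-.63)<.15)).items():
    print(n,m.sum(),np.percentile(a[m],[5,50,95]).round(4),np.median(r[m]),np.argwhere(m).mean(0))
E
```

```text
[0.53678794 0.15564535 0.23228448] [-8.23119042 -3.01644305  3.05926745] 0.011259564183327131 [ 0.12468207  0.02573034  1.8645329  -0.08607556  0.82271072  0.18043382]
bar [0.53278777 0.15574733 0.24090064] angle 0.6372973069063088 0.21663046636124592
scene [317 146] 277 101
wrist [376  71] 336 26
[378.66294777  71.38378721]
face 278 [0.6065 0.6376 0.6635] 0.1394960426581589 [ 70.16906475 372.47482014]
ptr 51 [0.6503 0.6609 0.668 ] 0.0982500853322899 [ 87.7254902  391.64705882]
```

View pics/f2.png

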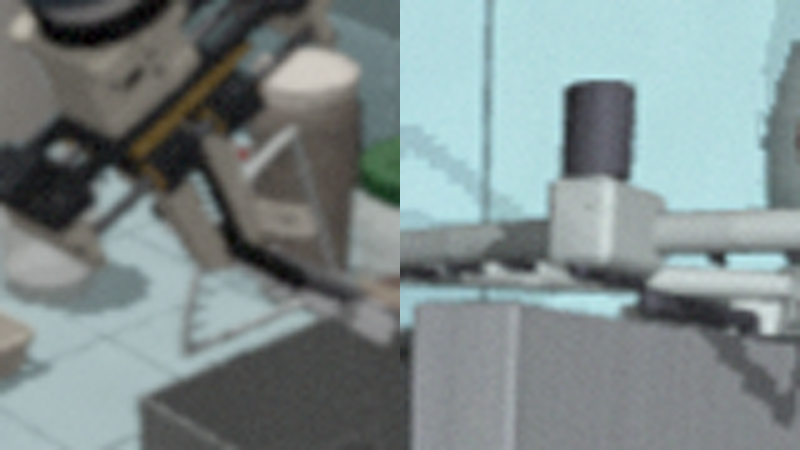

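The clip face is centred at about 0.636 rad and the flap stands at 0.637. The pointer lies in line with the clip, and the grip is holding steadily.

```bash
python3 -c "
from rig import *
print(close_job())"
```

```text
the job is handed in; nothing more can be done
None
```

I set the air lever to its clip first (lever about 0.43 rad, mark about 0.43–0.44). I then lifted the flap to its own clip (flap about 0.637 rad, mark about 0.636) and handed the job in at about 10.6 s of the 61 s, still gripping the bar; the hand-in gave no verdict. At one stand-off pose, joints 4 and 5 sat on their lower limits (-1.2203 against -1.22, and 0.219 against 0.22), and I don't know if that counts as passing a joint's range.

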